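Take the transformer yoke from behind the sprung flap and close the core

ROBOT

A 7-joint arm with a two-finger parallel gripper is mounted at the origin on the work surface. World frame = base frame: x ahead of the robot, y to its left, z up, the work surface at z = 0. Lengths are in m, angles in rad, forces in N, time in s.
With the tool pointing down it reaches from about 0.4 to 0.85 m from the base axis. Payload 4.4 kg.
Tool frame: the origin (TCP) lies between the finger pads; the fingertips stand 17 mm ahead of it and the grasp point (between the pads) lies 2 mm behind it (env.tcp_to_tips is the distance from the TCP to the fingertips, in m); z points along the fingers, y is the line along which they close (so a half turn about z gives the same grasp; the last joint's range is limited). The gripper opens to 94 mm and grips with 3 to 60 N. Pads are 16 mm wide; open, the fingers measure 119 mm over their backs; the gripper's body (75 mm by 177 mm) begins 78 mm behind the grasp point.
Start: joints at [1.249, 0.628, 0.038, 1.517, -0.027, 0.996, -0.02], TCP at [0.164, -0.629, 0.191] pointing down, gripper open.
Joint ranges: [-3.06, 3.06], [-0.37, 2.12], [-1.25, 1.32], [0.18, 2.47], [-1.1, 4.24], [0.23, 1.98], [-2.94, 2.94]. Speed limits (rad/s): [2.57, 2.57, 3.14, 3.14, 3.14, 3.14, 3.14].

INTERFACE

Orientations are given as a rotation vector (axis times angle).
In Python, from plant import env gives the robot as it stands. The module is installed in compiled form; this text tells all that it offers.
- The arm moves only by the shell command python3 -m inch 'ROWS' [FORCE]. ROWS is JSON, a list of rows, each a list of 3 entries, a list of its own where there are three numbers: the turn, a rotation vector about the world's x, y, z in rad, then the shift along the world's x, y, z in m, then the opening, from -1 (shut) to 1 (fully open). In form: [[[wx, wy, wz], [x, y, z], grip], ...]. A call has 1 to 10 rows; each row is the pose to reach, as a shift and turn from the pose commanded when the call began; what a row does not reach only later rows make up. A row lasts 1/8 s, in which the tool goes at most 62.5 mm and 10.7 degrees, less where a joint would pass 70% of its speed; a pose out of reach is approached as far as the arm can. A call with a gripper value outside its range is refused whole. The fingers move at their own pace and stop on an object; FORCE is the grip in N (left out, the last holds). Time passes only in rows, so rows that repeat a pose let the fingers close. It gives the time, the measured TCP pose, the force, the opening and the grip force at its end, in the units of the state.
- env.sense(): the state, without advancing time (a new reading comes with each control period).
- env.get_image(name): name is "scene" or "top" or "wrist"; returns the picture (480x640x3 uint8, red, green, blue); there is no depth.
- env.camera_params(name): a dict with "mtx" (3x3 intrinsics, pixels), "R" (3x3) and "t" (3): a world point X has camera coordinates R X + t. Camera axes: x right, y down, z forward; pixel columns grow to the right and rows downward; lengths in m; the calibration is good to about 2 mm. The wrist camera is an equidistant fisheye: a pixel r from the principal point sees the ray r / f radians off the axis. A picture is of the moment at which its call begins: read the wrist's pose just before it. camera_params takes no time and is no camera call; for the wrist camera it gives the pose at the moment of the call.
- env.job_done(): hands the job in; it is judged then, once.
The state is a dict: "clock": time; "joint_pos": joint angles; "joint_vel": joint speeds; "tau": joint torques, N m; "position": TCP position; "tcp_rot": TCP orientation; "wrist_force": force on the tool from outside, world axes, zero at the start; "ft_torque": the same for the moment, N m; "gripper_width": opening from 0.0 (shut) to 1.0 (fully open); "gripper_force": force on a finger pad.
Only numpy, scipy, OpenCV 4.12 (cv2) and the standard library are available. Lean on these libraries where they do the work, as an engineer would, in place of code of your own. Each camera call takes 0.05 s, during which the arm holds its last target. There are 200 camera calls.

TASK

Take the iron yoke out of the dispenser by reaching in behind its spring-loaded front flap and holding the flap open with the gripper until you have the yoke by its grip block; once it is clear, the flap must be shut again. Then set the yoke down gently, not dropped, flat and square across both leg tops of the transformer's U-core, flush with them, and let go. Leave the multimeter, the spare coil and the screwdriver where they are.

Things in the scene. Friction and masses are not known exactly. Their poses are not given: they have to be found in the camera images.
- dispenser: Grey metal dispenser, fixed, 142 mm wide, on a dark 150 x 150 x 8 mm foot. Origin: centre of the foot's underside; z up, x from its front (facing roughly the robot) to its back, y along its width. Its pocket is tilted 30 degrees. Pocket axes in this frame: u = (0.866, 0, 0.5) up the slope, n = (-0.5, 0, 0.866) out of the pocket, towards the robot and up.
- pocket (a point): Zero of the pocket axes, 50 mm above the dispenser's origin. Pocket floor at n = 0; side walls' inner faces at y = +-66 mm, up to n = 58 mm. A 14 mm high stop at u = -15.5 mm and guides at y = +-52 mm locate the yoke on the floor, at u about 0.
- back_edge (a point): Middle of the top edge of the dispenser's clear plastic back wall, which leans over the pocket: inner face at u = 50 mm, from the floor up to n = 94 mm.
- flap_hinge (a point): Middle of the flap's hinge line (along y) on top of the dispenser's front wall, at u = -27 mm, n = 40 mm.
- flap (a joint): Aluminium flap, 124 mm wide, 70 mm long, in front of and sloping over the yoke. Angle in rad: 0 = shut; grows as its free upper edge tips outwards to the robot (u falls); stop at 1.3. A spring always pulls it shut: 1.3 to 2.5 N at the free edge. At 0.3 rad the inner side of the edge is at u = -8 mm, n = 105 mm. Pushing down on its outer side only shuts it.
- flap_edge (a point): Middle of the flap's free edge (a 6 mm round bead). Shut, its inner side is at u = 10 mm, n = 97 mm, which leaves a 40 mm wide slot to the clear back wall. Fingers entering through this slot, pointing along -n, can push the edge back towards the robot.
- yoke: Transformer yoke, loose, about 0.42 kg: dark iron bar 30 (x) x 100 (y) x 22 (z) mm with a black grip block 22 (x) x 24 (y) x 34 (z) mm standing on the middle of its top; total height 56 mm. Origin: centre of the bar's underside; z towards the grip block, y along the bar. At the start it lies in the pocket: its x, y, z are the pocket's u, y, n.
- grip (a point): Centre of the yoke's grip block, 39 mm above the yoke's underside. Grip it across its 24 mm, fingers closing along the yoke's y.
- core_top (a point): Middle of the plane of the fixed U-core's two leg tops, 112 mm above the table. z up, y through both legs. Legs: dark iron, 30 x 30 mm on top, centres 70 mm apart, each inside a copper coil with 58 mm square grey flanges that end 10 mm below the leg tops; all on a 110 x 170 mm wooden board. The yoke bar covers the legs exactly; either way round is right.
- meter: Bystander: black handheld multimeter lying on the table, 150 x 75 x 34 mm; origin at the centre of its underside, x along its length.
- spare_coil: Bystander: loose spare coil standing on the table, 58 x 58 x 58 mm; origin at the centre of its underside.
- screwdriver: Bystander: screwdriver lying on the table beyond the work, along its own x.
- core: The same transformer as a whole, fixed: origin at the centre of its board's underside, on the table; z up, y through both legs.
Not all that is in view belongs to the job. What is shaped like the core but purple or red is not meant.

How it is judged:
By the outcome, as a careful person would: the job done as asked, in the order asked, and still so for the second after the job is handed in, with the robot touching nothing.
It also fails if it takes over 48 s, if anything falls off the work surface, if the arm or the gripper's body presses on something with over 40 N, if the wrist force passes 120 N, or if a joint passes its speed limit or range.

## Working session

There is one attempt and no reset: what is moved stays moved. The work goes in short steps, Python scripts to look and compute and a shell command to move; the robot and the scene stay as the last step left them, time stands still between calls to the robot, and variables do not carry over. Pictures are saved under pics/ and viewed, at most 10 in all, crops included, and the job is handed in when it is done.

```bash
mkdir -p pics; python3 - <<'E'
from plant import env
import cv2,numpy as np
for n in("scene","top"):
    cv2.imwrite(f"pics/{n}0.png",env.get_image(n)[:,:,::-1]); p=env.camera_params(n); print(n,np.round(p["mtx"],1).tolist(),np.round(-p["R"].T@p["t"],3))
s=env.sense();print(s["clock"],s["position"],s["tcp_rot"],s["wrist_force"],env.tcp_to_tips)
E
```

```text
scene [[516.0, 0.0, 327.9], [0.0, 516.0, 245.5], [0.0, 0.0, 1.0]] [ 1.109 -0.13   0.775]
top [[539.5, 0.0, 322.6], [0.0, 539.5, 239.2], [0.0, 0.0, 1.0]] [ 0.454 -0.01   1.046]
0.1 [ 0.16432444 -0.62824726  0.19026375] [-3.11426053e+00 -4.00512803e-01  3.77891318e-04] [-0.42286938  0.5577305  -0.00146315] 0.017
```

View pics/scene0.png

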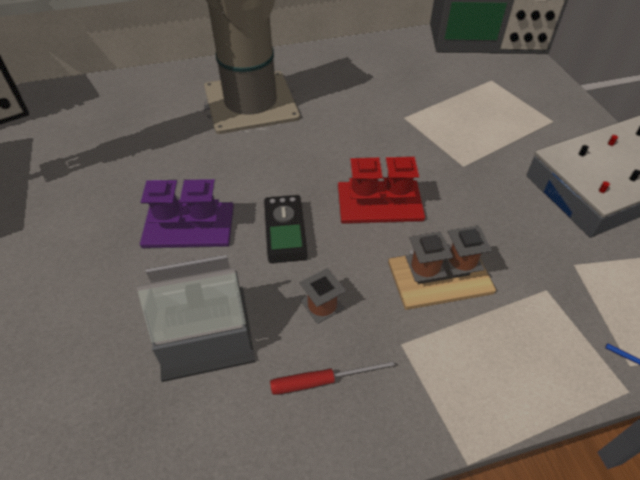

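View pics/top0.png

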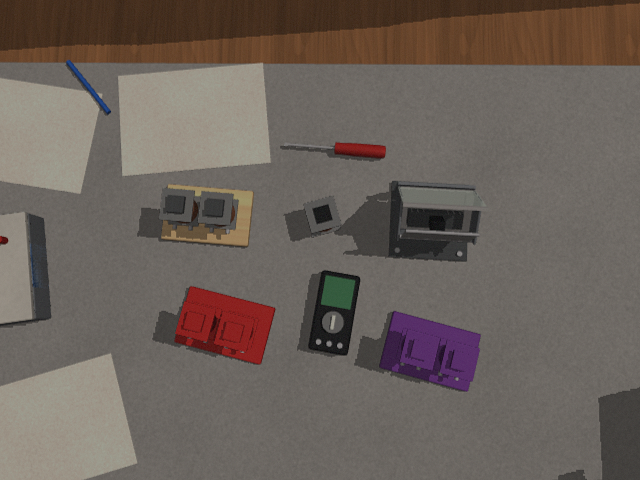

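```bash
python3 - <<'E'
import cv2,numpy as np
t=cv2.imread("pics/top0.png");s=cv2.imread("pics/scene0.png")
def c(i,x,y,w,h): return cv2.resize(i[y:y+h,x:x+w],(400,300),interpolation=cv2.INTER_CUBIC)
a=np.vstack([np.hstack([c(t,150,175,120,90),c(t,380,175,120,90)]),np.hstack([c(s,385,220,120,90),c(s,130,255,160,120)])])
cv2.imwrite("pics/crop1.png",cv2.convertScaleAbs(a,alpha=1.4))
E
```

```text
(no output)
```

View pics/crop1.png

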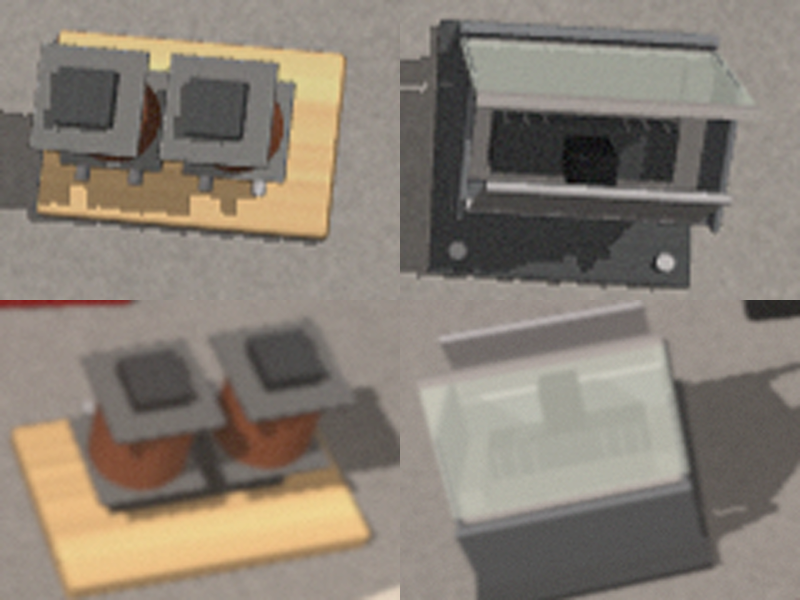

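```bash
cat > fit.py <<'E'
from plant import env
import numpy as np
from scipy.optimize import least_squares
P={n:env.camera_params(n) for n in("scene","top")}
def proj(n,X):
    p=P[n];c=X@p["R"].T+p["t"];q=c@p["mtx"].T;return q[:,:2]/q[:,2:]
def tw(q,X):
    c,s=np.cos(q[2]),np.sin(q[2]);return X@np.array([[c,s,0],[-s,c,0],[0,0,1]])+[q[0],q[1],0]
px=dict(tc=lambda a:np.array(a)/3.3333+[150,175],td=lambda a:(np.array(a)-[400,0])/3.3333+[380,175],
 sc=lambda a:(np.array(a)-[0,300])/3.3333+[385,220],sd=lambda a:(np.array(a)-[400,300])/2.5+[130,255])
def fit(obs,q0):
    f=lambda q:np.concatenate([(proj(n,tw(q,np.array(X,float)[None]))[0]-px[k](a)) for n,k,X,a in obs])
    r=least_squares(f,q0,loss="soft_l1",x_scale=[.01,.01,.01]);print(np.round(r.x,4),np.round(f(r.x).reshape(-1,2),1).tolist());return r.x
h=.015
core=[("top","tc",(h,.05,.112),(53,66)),("top","tc",(h,-.02,.112),(184,79)),
("top","tc",(-.055,.085,0),(37,212)),("top","tc",(-.055,-.085,0),(325,238)),
("scene","sc",(-h,-.05,.112),(118,360)),("scene","sc",(-h,-.02,.112),(182,350)),("scene","sc",(-h,.02,.112),(247,337)),("scene","sc",(-h,.05,.112),(308,328))]
fz=.139;fx=-.0398-.003
d=[("top","td",(-.075,.075,.004),(430,268)),("top","td",(-.075,-.075,.004),(690,288)),
("top","td",(fx,.062,fz+.002),(487,186)),("top","td",(fx,-.062,fz+.002),(730,199)),
("scene","sd",(fx,-.062,fz+.002),(440,340)),("scene","sd",(fx,.062,fz+.002),(640,303))]
if __name__=="__main__":
    fit(core,[.5,.2,0]);q=fit(d,[.5,-.2,0])
    for w in(.066,.071):
        X=tw(q,np.array([[-.0037,w,.1564],[-.0037,-w,.1564]]));print([(proj("top",X)-[380,175])*3.3333+[400,0]],(proj("scene",X)-[130,255])*2.5+[400,300])
    X=tw(q,np.array([[-.028,.012,.0985],[-.028,-.012,.0985]]));print("grip top",(proj("top",X)-[380,175])*3.3333+[400,0])
E
python3 fit.py
```

```text
[ 0.6323  0.2343 -0.0749] [[-0.1, -1.4], [-0.2, -2.1], [-0.0, 0.2], [-0.4, -0.4], [0.2, -0.9], [-2.2, -0.6], [0.5, -0.3], [-1.3, -0.2]]
[ 0.6252 -0.2008 -0.0543] [[-0.6, 0.3], [-0.9, -0.7], [-0.3, -1.2], [0.4, -0.5], [-1.9, -1.7], [-0.4, -1.1]]
[array([[485.75269922, 100.16339318],
       [749.96801993, 116.43573627]])] [[649.13546432 333.24277411]
 [421.79304523 373.67616323]]
[array([[475.77729994,  99.54903395],
       [760.00904433, 117.05413718]])] [[657.51244706 331.75290783]
 [412.94030804 375.25064356]]
grip top [[570.21146382 171.83490447]
 [615.49993976 174.66011684]]
```

```bash
cat > h.py <<'E'
from plant import env
import numpy as np
from scipy.spatial.transform import Rotation as Rn
def state():
    s=env.sense();return np.array(s["position"]),Rn.from_rotvec(s["tcp_rot"]),s
def disp(q):
    c,s=np.cos(q[2]),np.sin(q[2]);D=np.array([[c,-s,0],[s,c,0],[0,0,1.]]);return D,np.array([q[0],q[1],.05])
def pocket(q,u,y,n):   # world point, pocket axes
    D,o=disp(q);return o+D@(u*np.array([.866,0,.5])+y*np.array([0,1,0])+n*np.array([-.5,0,.866]))
def rot(yaw,tilt):     # tool z down, tilted forward, tool y = -y
    return Rn.from_euler('z',yaw)*Rn.from_matrix(np.array([[np.cos(tilt),0,np.sin(tilt)],[0,-1,0],[np.sin(tilt),0,-np.cos(tilt)]]))
def need(p,R):
    P,R0,s=state();print("t",round(s["clock"],2),"turn",np.round((R*R0.inv()).as_rotvec(),3).tolist(),"shift",np.round(p-P,4).tolist(),"F",np.round(s["wrist_force"],1))
E
python3 - <<'E'
from h import *
q=[.6252,-.2008,-.0543]
need(pocket(q,.03,0,.20),rot(q[2],np.pi/6))
E
```

```text
t 0.1 turn [0.051, -0.523, -0.303] shift [0.387, 0.4315, 0.0479] F [-0.4  0.6 -0. ]
```

```bash
python3 -m inch '[[[0,0,0],[0.02,0.03,0.05],0.4],[[0.02,-0.25,-0.15],[0.19,0.21,0.08],0.4],[[0.02,-0.25,-0.15],[0.19,0.21,0.08],0.4],[[0.051,-0.523,-0.303],[0.387,0.4315,0.06],0.4],[[0.051,-0.523,-0.303],[0.387,0.4315,0.06],0.4],[[0.051,-0.523,-0.303],[0.387,0.4315,0.06],0.4],[[0.051,-0.523,-0.303],[0.387,0.4315,0.06],0.4],[[0.051,-0.523,-0.303],[0.387,0.4315,0.06],0.4],[[0.051,-0.523,-0.303],[0.387,0.4315,0.06],0.4],[[0.051,-0.523,-0.303],[0.387,0.4315,0.06],0.4]]' 20; python3 -m inch '[[[0,0,0],[0,0,0],0.4],[[0,0,0],[0,0,0],0.4]]'
python3 - <<'E'
from h import *
import cv2,pickle
q=[.6252,-.2008,-.0543]
need(pocket(q,.03,0,.20),rot(q[2],np.pi/6))
p=env.camera_params("wrist");pickle.dump(p,open("w1.pkl","wb"));i=env.get_image("wrist")
cv2.imwrite("pics/w1.png",i[:,:,::-1]);print(p["mtx"],-p["R"].T@p["t"],p["R"][2])
E
```

```text
clock: 1.35
position: [0.5527, -0.1946, 0.251]
tcp_rot: [3.019, -0.079, 0.809]
wrist_force: [0.6, -1.3, -0.2]
gripper_width: 0.704
gripper_force: 0.0
clock: 1.6
position: [0.5509, -0.1978, 0.2507]
tcp_rot: [3.018, -0.082, 0.807]
wrist_force: [0.4, -0.4, -0.2]
gripper_width: 0.702
gripper_force: 0.0
t 1.6 turn [0.002, -0.001, 0.001] shift [0.0004, 0.001, -0.0125] F [ 0.4 -0.4 -0.2]
[[371.64829954   0.         326.74122946]
 [  0.         371.64829954 234.03683966]
 [  0.           0.           1.        ]] [ 0.52402737 -0.19728629  0.45913845] [ 0.24083576 -0.01624184 -0.97042998]
```

View pics/w1.png

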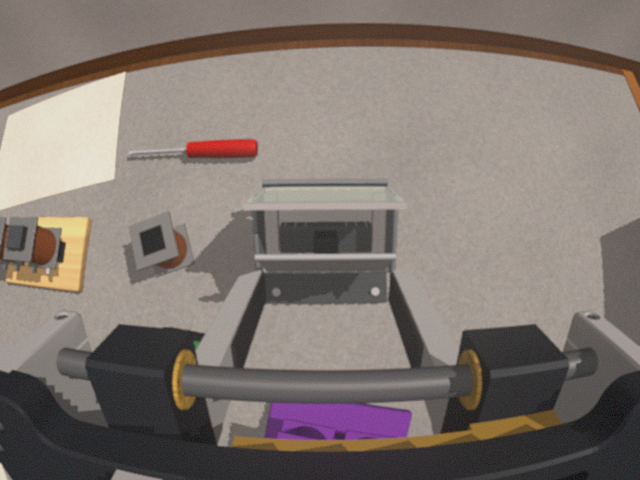

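```bash
cat >> h.py <<'E'
def wproj(p,X):
    X=np.atleast_2d(X);c=X@p["R"].T+p["t"];r=np.hypot(c[:,0],c[:,1]);th=np.arctan2(r,c[:,2]);f=p["mtx"][0,0]
    return c[:,:2]/r[:,None]*(f*th)[:,None]+p["mtx"][:2,2]
E
python3 - <<'E'
from h import *
import cv2,pickle
p=pickle.load(open("w1.pkl","rb"));i=cv2.imread("pics/w1.png")[175:312,235:418]
cv2.imwrite("pics/w1c.png",cv2.convertScaleAbs(cv2.resize(i,None,fx=4.3,fy=4.3,interpolation=cv2.INTER_CUBIC),alpha=1.6))
q=[.6252,-.2008,-.0543]
for n,(u,y,nn) in dict(beL=(.05,.071,.094),beR=(.05,-.071,.094),flL=(.01,.062,.099),flR=(.01,-.062,.099),gL=(.011,.012,.056),gR=(.011,-.012,.056),gl=(-.011,.012,.056),
   ).items(): print(n,((wproj(p,pocket(q,u,y,nn))[0]-[235,175])*4.3).round())
D,o=disp(q)
for s in(.075,-.075): print("foot",((wproj(p,o+D@[-.075,s,-.042])[0]-[235,175])*4.3).round())
E
```

```text
beL [ 29. 147.]
beR [731. 147.]
flL [ 78. 343.]
flR [682. 343.]
gL [328. 278.]
gR [433. 278.]
gl [329. 368.]
foot [118. 548.]
foot [647. 548.]
```

View pics/w1c.png

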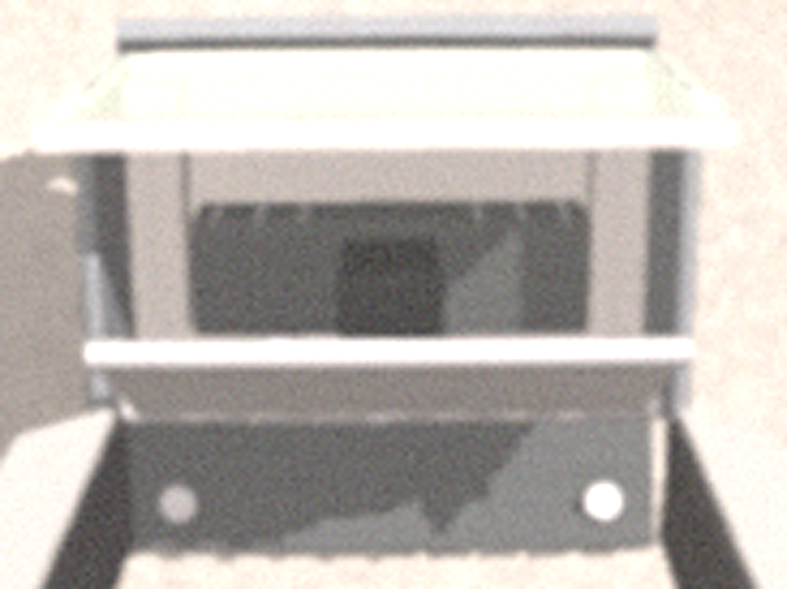

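```bash
python3 - <<'E'
from h import *
import pickle
p=pickle.load(open("w1.pkl","rb"))
q=[.6252,-.2028,-.0543]
for n,(u,y,nn) in dict(barback=(.015,.05,.022),barbackR=(.015,-.05,.022),barbot=(.015,.05,0),floorwall=(.05,.052,0),gback=(.011,.012,.056),gbase=(.011,.012,.022),flapbase=(-.027,.062,.04)).items(): print(n,((wproj(p,pocket(q,u,y,nn))[0]-[235,175])*4.3).round())
print(state()[0], (-p["R"].T@p["t"]))
E
```

```text
barback [189. 222.]
barbackR [590. 222.]
barbot [199. 201.]
floorwall [188.  69.]
gback [337. 277.]
gbase [341. 237.]
flapbase [139. 405.]
[ 0.55041017 -0.19894518  0.25076359] [ 0.52402737 -0.19728629  0.45913845]
```

```bash
python3 - <<'E'
from h import *
q=[.6252,-.2028,-.0543]
P=[pocket(q,*a) for a in((.030,0,.125),(.030,0,.095),(.0,0,.090),(0,0,.043))]
for a in P: need(a,rot(q[2],np.pi/6))
E
```

```text
t 1.65 turn [0.002, -0.001, 0.003] shift [0.0383, -0.0019, -0.0775] F [ 0.6 -0.2 -0.4]
t 1.65 turn [0.002, -0.001, 0.003] shift [0.0533, -0.0027, -0.1035] F [ 0.6 -0.2 -0.4]
t 1.65 turn [0.002, -0.001, 0.003] shift [0.0299, -0.0014, -0.1228] F [ 0.6 -0.2 -0.4]
t 1.65 turn [0.002, -0.001, 0.003] shift [0.0533, -0.0027, -0.1635] F [ 0.6 -0.2 -0.4]
```

```bash
python3 -m inch '[[[0,0,0.003],[0.02,-0.001,-0.04],0.4],[[0,0,0.003],[0.038,-0.002,-0.0775],0.4],[[0,0,0.003],[0.038,-0.002,-0.0775],0.4],[[0,0,0.003],[0.046,-0.0025,-0.09],0.4],[[0,0,0.003],[0.0535,-0.003,-0.1035],0.4],[[0,0,0.003],[0.0535,-0.003,-0.1035],0.4],[[0,0,0.003],[0.0535,-0.003,-0.1035],0.4]]'
python3 - <<'E'
from h import *
import cv2
q=[.6252,-.2028,-.0543]
for a in ((.030,0,.095),(.0,0,.090),(0,0,.043)): need(pocket(q,*a),rot(q[2],np.pi/6))
cv2.imwrite("pics/w2.png",env.get_image("wrist")[:,:,::-1])
E
```

```text
clock: 2.52
position: [0.6114, -0.2064, 0.1651]
tcp_rot: [3.044, -0.074, 0.764]
wrist_force: [-0.2, -0.1, 0.1]
gripper_width: 0.703
gripper_force: 0.0
t 2.52 turn [-0.011, -0.031, -0.008] shift [-0.0077, 0.0048, -0.0178] F [-0.2 -0.1  0.1]
t 2.52 turn [-0.011, -0.031, -0.008] shift [-0.0312, 0.0061, -0.0372] F [-0.2 -0.1  0.1]
t 2.52 turn [-0.011, -0.031, -0.008] shift [-0.0077, 0.0048, -0.0779] F [-0.2 -0.1  0.1]
```

View pics/w2.png

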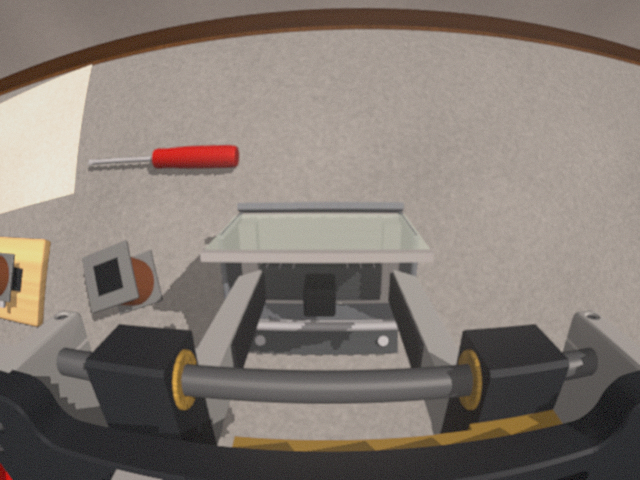

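```bash
python3 - <<'E'
from h import *
s=state()[2];j=s["joint_pos"];print(np.round(j,3),np.round(s["joint_vel"],2))
q=[.6252,-.2028,-.0543];D,o=disp(q);d=D.T@(state()[0]-o);print("u,y,n",d@[.866,0,.5],d[1],d@[-.5,0,.866])
E
```

```text
[ 0.318  0.492  0.088  2.076 -1.099  0.233 -0.195] [-0.01 -0.    0.    0.   -0.   -0.    0.  ]
u,y,n 0.04578391156834371 -0.004323942138308454 0.10650009874780038
```

```bash
python3 - <<'E'
from h import *
q=[.6252,-.2028,-.0543]
for a in ((.030,0,.109),(.03,0,.090)): need(pocket(q,*a),rot(q[2],.32))
E
```

```text
t 2.58 turn [-0.001, 0.172, -0.007] shift [-0.0147, 0.0051, -0.0057] F [ 0.1 -0.8 -0. ]
t 2.58 turn [-0.001, 0.172, -0.007] shift [-0.0052, 0.0046, -0.0222] F [ 0.1 -0.8 -0. ]
```

```bash
python3 -m inch '[[[0,0.17,0],[-0.007,0.0025,0],0.4],[[0,0.17,0],[-0.007,0.0025,0],0.4],[[0,0.17,0],[-0.007,0.0025,0],0.4]]'
cat >> h.py <<'E'
def where(q):
    P,R,s=state();D,o=disp(q);d=D.T@(P-o);print("u,y,n mm",np.round(1e3*np.array([d@[.866,0,.5],d[1],d@[-.5,0,.866]]),1),"j",np.round(s["joint_pos"],2),"F",np.round(s["wrist_force"],1))
E
python3 - <<'E'
from h import *
q=[.6252,-.2028,-.0543];where(q)
for a in ((.030,0,.109),(.03,0,.090)): need(pocket(q,*a),rot(q[2],.32))
E
```

```text
clock: 2.95
position: [0.606, -0.2028, 0.1654]
tcp_rot: [3.093, -0.067, 0.504]
wrist_force: [-0.2, 0.5, 0.9]
gripper_width: 0.701
gripper_force: 0.0
u,y,n mm [ 41.1  -1.  109.5] j [ 0.01  0.55  0.49  1.93 -0.78  0.52 -0.57] F [-0.2  0.5  0.9]
t 2.95 turn [0.0, 0.003, -0.011] shift [-0.0093, 0.0015, -0.006] F [-0.2  0.5  0.9]
t 2.95 turn [0.0, 0.003, -0.011] shift [0.0002, 0.001, -0.0224] F [-0.2  0.5  0.9]
```

```bash
python3 -m inch '[[[0,0,-0.01],[-0.009,0.0015,-0.006],0.4],[[0,0,-0.01],[-0.009,0.0015,-0.006],0.4],[[0,0,-0.01],[0,0.001,-0.022],0.4],[[0,0,-0.01],[0,0.001,-0.022],0.4],[[0,0,-0.01],[0,0.001,-0.022],0.4]]'
python3 - <<'E'
from h import *
q=[.6252,-.2028,-.0543];where(q)
for a in ((.012,0,.09),(-.004,0,.085),(-.004,0,.044)): need(pocket(q,*a),rot(q[2],.36))
E
```

```text
clock: 3.58
position: [0.6044, -0.203, 0.1421]
tcp_rot: [3.092, -0.089, 0.5]
wrist_force: [-0.3, 0.2, -0.2]
gripper_width: 0.702
gripper_force: 0.0
u,y,n mm [28.1 -1.3 90.1] j [ 0.04  0.58  0.45  1.96 -0.82  0.47 -0.54] F [-0.3  0.2 -0.2]
t 3.58 turn [-0.004, -0.039, 0.003] shift [-0.0138, 0.002, -0.0081] F [-0.3  0.2 -0.2]
t 3.58 turn [-0.004, -0.039, 0.003] shift [-0.0251, 0.0027, -0.0205] F [-0.3  0.2 -0.2]
t 3.58 turn [-0.004, -0.039, 0.003] shift [-0.0047, 0.0016, -0.056] F [-0.3  0.2 -0.2]
```

```bash
python3 -m inch '[[[0,-0.02,0],[-0.007,0.001,-0.004],0.4],[[0,-0.04,0],[-0.014,0.002,-0.008],0.4],[[0,-0.04,0],[-0.02,0.0025,-0.014],0.4],[[0,-0.04,0],[-0.025,0.0027,-0.0205],0.4],[[0,-0.04,0],[-0.025,0.0027,-0.0205],0.4],[[0,-0.04,0],[-0.025,0.0027,-0.0205],0.4]]'
python3 - <<'E'
from h import *
import cv2
q=[.6252,-.2028,-.0543];where(q)
for a in ((-.004,0,.085),(-.004,0,.060),(-.004,0,.044)): need(pocket(q,*a),rot(q[2],.40))
a=env.get_image("wrist")[170:400,200:440,::-1];b=env.get_image("scene")[200:400,80:300,::-1]
cv2.imwrite("pics/c3.png",np.hstack([cv2.resize(a,(400,400)),cv2.resize(b,(400,400))]))
E
```

```text
clock: 4.32
position: [0.5828, -0.2005, 0.1253]
tcp_rot: [3.08, -0.088, 0.573]
wrist_force: [-3.6, 2.9, 16.8]
gripper_width: 0.704
gripper_force: 8.7
u,y,n mm [ 0.9  0.  86.5] j [ 0.17  0.55  0.27  2.07 -0.98  0.31 -0.35] F [-3.6  2.9 16.8]
t 4.33 turn [-0.005, -0.032, 0.002] shift [-0.0035, 0.0002, -0.0037] F [-3.6  2.9 16.8]
t 4.33 turn [-0.005, -0.032, 0.002] shift [0.009, -0.0005, -0.0254] F [-3.6  2.9 16.8]
t 4.33 turn [-0.005, -0.032, 0.002] shift [0.017, -0.001, -0.0392] F [-3.6  2.9 16.8]
```

View pics/c3.png

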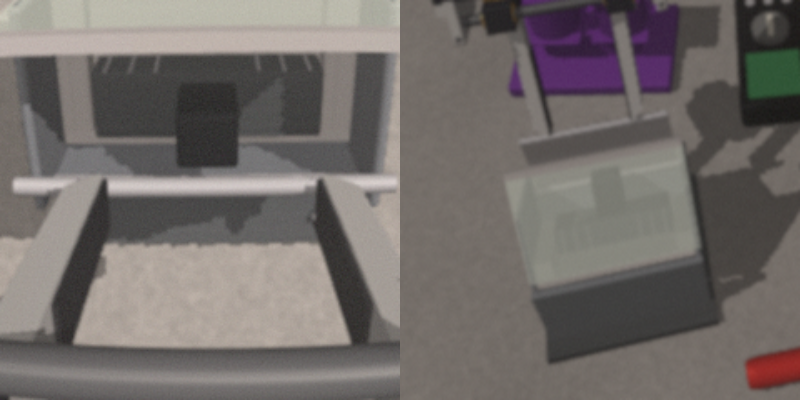

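```bash
python3 - <<'E'
from h import *
p=env.camera_params("wrist");q=[.6252,-.2028,-.0543]
f=lambda X:((wproj(p,X)-[200,170])/[.6,.575]).round().tolist()
def hinge(a,y,off=0):
    # flap edge at opening a
    r=np.array([.01+.027,.099-.04]);c,s=np.cos(a),np.sin(a);v=np.array([c*r[0]-s*r[1],s*r[0]+c*r[1]]);return pocket(q,-.027+v[0],y,.04+v[1])
for a in(0,.15,.3):print("bead",a,f(hinge(a,.062)),f(hinge(a,-.062)))
print("back",f(pocket(q,.05,.071,.094)),f(pocket(q,.05,-.071,.094)))
print("grip back top",f(pocket(q,.011,.012,.056)),f(pocket(q,.011,-.012,.056)),"front top",f(pocket(q,-.011,.012,.056)))
P,R,s=state();w=.094*s["gripper_width"]/2
for d in(-.06,-.03,0,.017):print("tip",d,f(P+R.apply([0,-w,d])),f(P+R.apply([0.008,-w,d])),f(P+R.apply([0,w,d])))
print(R.as_matrix().round(2),np.round(s["wrist_force"],1),(R.inv().apply(-p["R"].T@p["t"]-P)).round(3))
E
```

```text
bead 0 [[15.0, 180.0]] [[398.0, 179.0]]
bead 0.15 [[16.0, 213.0]] [[398.0, 213.0]]
bead 0.3 [[18.0, 245.0]] [[396.0, 245.0]]
back [[-24.0, 54.0]] [[437.0, 52.0]]
grip back top [[175.0, 118.0]] [[239.0, 117.0]] front top [[177.0, 171.0]]
tip -0.06 [[76.0, 279.0]] [[73.0, 250.0]] [[335.0, 279.0]]
tip -0.03 [[95.0, 225.0]] [[93.0, 200.0]] [[316.0, 226.0]]
tip 0 [[110.0, 185.0]] [[109.0, 162.0]] [[303.0, 185.0]]
tip 0.017 [[117.0, 167.0]] [[116.0, 145.0]] [[296.0, 167.0]]
[[ 0.93 -0.06  0.36]
 [-0.05 -1.   -0.02]
 [ 0.36 -0.   -0.93]] [-2.6  2.2 17.6] [ 0.081  0.001 -0.194]
```

```bash
python3 - <<'E'
from h import *
import cv2
a=env.get_image("wrist")[240:320,195:315,::-1];b=env.get_image("scene")[195:315,110:290,::-1]
cv2.imwrite("pics/c4.png",cv2.convertScaleAbs(np.hstack([cv2.resize(a,(440,440),interpolation=cv2.INTER_CUBIC),cv2.resize(b,(360,440),interpolation=cv2.INTER_CUBIC)]),alpha=1.4))
E
```

```text
(no output)
```

View pics/c4.png

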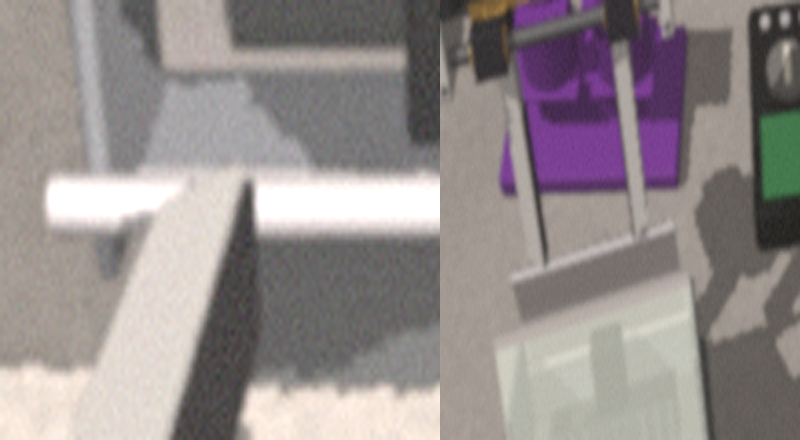

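```bash
python3 - <<'E'
from h import *
p=env.camera_params("wrist");P,R,s=state();w=.094*s["gripper_width"]/2
for d in(-.06,-.04,-.02,0,.017):print(d,[wproj(p,P+R.apply([x,-w,d])).round()[0].tolist() for x in(-.008,0,.008)],wproj(p,P+R.apply([.008,w,d])).round())
E
```

```text
-0.06 [[247.0, 346.0], [245.0, 330.0], [243.0, 314.0]] [[403. 314.]]
-0.04 [[254.0, 324.0], [253.0, 309.0], [252.0, 294.0]] [[395. 294.]]
-0.02 [[261.0, 305.0], [260.0, 291.0], [259.0, 277.0]] [[388. 277.]]
0 [[267.0, 289.0], [266.0, 277.0], [265.0, 263.0]] [[383. 263.]]
0.017 [[271.0, 278.0], [270.0, 266.0], [269.0, 254.0]] [[379. 254.]]
```

```bash
python3 - <<'E'
from h import *
from fit import proj
P,R,s=state();w=.094*s["gripper_width"]/2
for d in(-.06,-.02,0,.017):print(d,[proj("scene",(P+R.apply([x,y,d]))[None]).round(1)[0].tolist() for x in(-.008,.008) for y in(w,w+.0125,-w,-w-.0125)])
E
```

```text
-0.06 [[155.6, 236.5], [147.1, 237.9], [199.8, 229.2], [208.0, 227.9], [154.8, 241.5], [146.2, 242.9], [199.8, 234.0], [208.2, 232.6]]
-0.02 [[161.8, 259.0], [153.6, 260.4], [204.9, 251.6], [212.9, 250.2], [161.2, 264.2], [152.8, 265.7], [205.0, 256.6], [213.1, 255.2]]
0 [[164.8, 269.8], [156.7, 271.3], [207.3, 262.4], [215.2, 261.0], [164.3, 275.2], [156.0, 276.6], [207.5, 267.5], [215.5, 266.1]]
0.017 [[167.3, 278.8], [159.3, 280.3], [209.3, 271.4], [217.2, 270.0], [166.8, 284.3], [158.6, 285.7], [209.5, 276.6], [217.5, 275.2]]
```

```bash
python3 -m inch '[[[0,0,0],[0.005,0,0.02],0.4],[[0,0,0],[0.01,0,0.06],0.4],[[0,0,0],[0.01,0,0.08],0.4],[[0,0,0],[0.01,0,0.08],0.4],[[0,0,0],[0.01,0,0.08],0.4]]'
python3 - <<'E'
from h import *
from fit import proj
import cv2,pickle
P,R,s=state();w=.094*s["gripper_width"]/2;p=env.camera_params("wrist");pickle.dump((P,R.as_rotvec(),s["gripper_width"],p),open("s5.pkl","wb"))
print(P,R.as_rotvec(),s["wrist_force"],s["joint_pos"])
im={n:env.get_image(n)[:,:,::-1] for n in("scene","top","wrist")}
for n in im: cv2.imwrite(f"pics/f_{n}.png",im[n])
for n in("scene","top","wrist"):
    f=(lambda X:wproj(p,X)) if n=="wrist" else (lambda X:proj(n,X[None]))
    for d in(-.018,.017):print(n,d,[f(P+R.apply([x,y,d])).round(1)[0].tolist() for x in(-.008,.008) for y in(w,-w)])
def c(n,x,y): return cv2.resize(im[n][y:y+100,x:x+133],(400,300),interpolation=cv2.INTER_CUBIC)
a=np.vstack([np.hstack([c("scene",115,170),c("top",375,170)]),np.hstack([c("wrist",195,235),c("wrist",330,235)])])
cv2.imwrite("pics/c5.png",cv2.convertScaleAbs(a,alpha=1.3))
E
```

```text
clock: 5.15
position: [0.5891, -0.1994, 0.201]
tcp_rot: [3.084, -0.088, 0.561]
wrist_force: [0.4, 0.1, 0.3]
gripper_width: 0.698
gripper_force: 0.0
[ 0.58906465 -0.19940851  0.20095777] [ 3.08389308 -0.08763046  0.56075788] [0.3879833  0.08242144 0.29627332] [-0.01840958  0.46993221  0.52455995  1.97670141 -0.76511292  0.52949918
 -0.5803775 ]
scene -0.018 [[150.8, 230.9], [197.1, 223.3], [150.0, 236.1], [197.1, 228.3]]
scene 0.017 [[156.8, 251.7], [201.9, 244.0], [156.0, 257.2], [202.0, 249.3]]
top -0.018 [[473.8, 231.3], [431.4, 228.5], [475.1, 221.2], [432.6, 218.4]]
top 0.017 [[468.6, 226.6], [427.9, 223.9], [469.8, 216.8], [428.9, 214.2]]
wrist -0.018 [[385.4, 303.3], [262.2, 303.2], [387.2, 275.7], [260.2, 275.6]]
wrist 0.017 [[377.1, 278.1], [271.1, 278.0], [378.3, 253.6], [269.9, 253.6]]
```

View pics/c5.png

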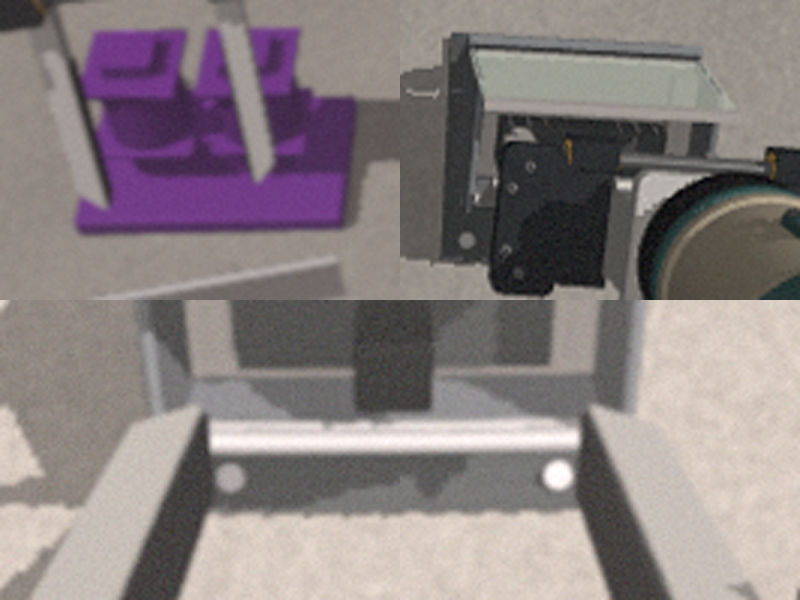

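```bash
python3 - <<'E'
from h import *
from fit import proj
import pickle
from scipy.optimize import least_squares
P,r,g,p=pickle.load(open("s5.pkl","rb"));R=Rn.from_rotvec(r);w=.094*g/2
# inner +x tip corners; y=+w is left in scene / right in wrist
def res(v,full=False):
    L,Rr=P+v+R.apply([.008,w,.017]),P+v+R.apply([.008,-w,.017])
    return np.concatenate([proj("scene",L[None])[0]-[151,239],proj("scene",Rr[None])[0]-[201.5,230.7],wproj(p,L)[0]-[390,271],wproj(p,Rr)[0]-[264,272.3]])
s=least_squares(res,[0,0,0],x_scale=.01);print("world",s.x.round(4),"tool",R.inv().apply(s.x).round(4),res(s.x).round(1))
E
```

```text
world [-0.0104 -0.0007  0.0288] tool [ 0.0004  0.0012 -0.0306] [-1.1  0.1 -4.5  0.6 -1.9  0.7 -0.3 -0.6]
```

```bash
cat >> h.py <<'E'
B=.0306
def state():
    s=env.sense();R=Rn.from_rotvec(s["tcp_rot"]);return np.array(s["position"])-R.apply([0,0,B]),R,s
def need(p,R):
    P,R0,s=state();v=p+R.apply([0,0,B])-P-R0.apply([0,0,B])
    print("t",round(s["clock"],2),"turn",np.round((R*R0.inv()).as_rotvec(),3).tolist(),"shift",np.round(v,4).tolist())
q=[.6252,-.2028,-.0543]
E
python3 - <<'E'
from h import *
where(q)
for a in ((.029,0,.130),(.029,0,.088),(-.012,0,.078),(-.004,0,.044)): need(pocket(q,*a),rot(q[2],.30))
E
```

```text
u,y,n mm [ 48.8   1.  179. ] j [-0.02  0.47  0.52  1.98 -0.76  0.53 -0.58] F [-0.8 -0.6 -0.5]
t 5.3 turn [-0.001, 0.059, 0.003] shift [0.0055, -0.0014, -0.0529]
t 5.3 turn [-0.001, 0.059, 0.003] shift [0.0265, -0.0025, -0.0893]
t 5.3 turn [-0.001, 0.059, 0.003] shift [-0.0039, -0.0008, -0.1185]
t 5.3 turn [-0.001, 0.059, 0.003] shift [0.02, -0.0021, -0.1439]
```

```bash
python3 -m inch '[[[0,0.059,0.003],[0.0055,-0.0014,-0.053],0.4],[[0,0.059,0.003],[0.0055,-0.0014,-0.053],0.4],[[0,0.059,0.003],[0.0055,-0.0014,-0.053],0.4],[[0,0.059,0.003],[0.016,-0.002,-0.071],0.4],[[0,0.059,0.003],[0.0265,-0.0025,-0.089],0.4],[[0,0.059,0.003],[0.0265,-0.0025,-0.089],0.4],[[0,0.059,0.003],[0.0265,-0.0025,-0.089],0.4]]'
python3 - <<'E'
from h import *
where(q)
for a in ((.01,0,.085),(-.012,0,.078),(-.004,0,.044)): need(pocket(q,*a),rot(q[2],.30))
E
```

```text
clock: 6.18
position: [0.6159, -0.2027, 0.113]
tcp_rot: [3.097, -0.084, 0.471]
wrist_force: [-0.1, -0.2, -0.5]
gripper_width: 0.695
gripper_force: 0.0
u,y,n mm [30.1 -0.5 89. ] j [ 0.04  0.64  0.43  1.93 -0.86  0.46 -0.52] F [-0.1 -0.2 -0.5]
t 6.17 turn [-0.0, 0.002, -0.0] shift [-0.0154, 0.0013, -0.0136]
t 6.17 turn [-0.0, 0.002, -0.0] shift [-0.031, 0.0021, -0.0306]
t 6.17 turn [-0.0, 0.002, -0.0] shift [-0.0071, 0.0008, -0.0561]
```

```bash
python3 -m inch '[[[0,0,0],[-0.008,0.0006,-0.007],0.4],[[0,0,0],[-0.0155,0.0013,-0.0136],0.4],[[0,0,0],[-0.023,0.0017,-0.022],0.4],[[0,0,0],[-0.031,0.002,-0.0306],0.4],[[0,0,0],[-0.031,0.002,-0.0306],0.4],[[0,0,0],[-0.031,0.002,-0.0306],0.4]]'
python3 - <<'E'
from h import *
import cv2
where(q);need(pocket(q,-.004,0,.044),rot(q[2],.30))
cv2.imwrite("pics/f6.png",env.get_image("wrist")[:,:,::-1])
p=env.camera_params("wrist")
def bead(a,y):
    r=np.array([.037,.059]);c,s=np.cos(a),np.sin(a);return wproj(p,pocket(q,-.027+c*r[0]-s*r[1],y,.04+s*r[0]+c*r[1])).round()[0]
for a in(0,.2,.3,.4):print(a,bead(a,0))
i=cv2.imread("pics/f6.png").mean(2);print(i[240:380:4,310:340].mean(1).round().tolist())
E
```

```text
clock: 6.92
position: [0.5868, -0.201, 0.0832]
tcp_rot: [3.095, -0.083, 0.476]
wrist_force: [5.4, -1.5, -0.1]
gripper_width: 0.7
gripper_force: 2.6
u,y,n mm [-10.1  -0.3  77.9] j [ 0.14  0.64  0.3   2.03 -0.95  0.33 -0.38] F [ 5.4 -1.5 -0.1]
t 6.92 turn [0.001, 0.005, -0.001] shift [0.022, -0.0009, -0.0263]
0 [322. 295.]
0.2 [322. 328.]
0.3 [322. 342.]
0.4 [322. 355.]
[55.0, 52.0, 52.0, 51.0, 52.0, 51.0, 51.0, 53.0, 51.0, 123.0, 198.0, 202.0, 148.0, 153.0, 149.0, 153.0, 152.0, 153.0, 152.0, 154.0, 154.0, 151.0, 147.0, 134.0, 127.0, 120.0, 116.0, 117.0, 121.0, 141.0, 124.0, 168.0, 166.0, 77.0, 95.0]
```

```bash
python3 -m inch '[[[0,0.005,0],[0.006,0,-0.007],0.4],[[0,0.005,0],[0.011,-0.0005,-0.0135],0.4],[[0,0.005,0],[0.0165,-0.0007,-0.02],0.4],[[0,0.005,0],[0.02,-0.0009,-0.024],0.4],[[0,0.005,0],[0.02,-0.0009,-0.024],0.4],[[0,0.005,0],[0.02,-0.0009,-0.024],0.4]]'
python3 - <<'E'
from h import *
import cv2
where(q);need(pocket(q,-.004,0,.044),rot(q[2],.30))
P,R,s=state();print(R.as_matrix()[:,2].round(3))
cv2.imwrite("pics/f7.png",env.get_image("wrist")[150:420,140:500,::-1])
E
```

```text
clock: 7.72
position: [0.6046, -0.2011, 0.0581]
tcp_rot: [3.099, -0.083, 0.462]
wrist_force: [2.5, -0.0, -0.6]
gripper_width: 0.703
gripper_force: 0.8
u,y,n mm [-7.   0.6 47.1] j [ 0.14  0.7   0.28  1.99 -0.97  0.31 -0.38] F [ 2.5 -0.  -0.6]
t 7.72 turn [-0.001, -0.004, -0.001] shift [0.0042, -0.0008, -0.0012]
[ 0.292 -0.015 -0.956]
```

View pics/f7.png

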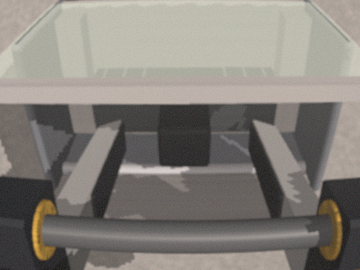

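```bash
python3 -m inch '[[[0,-0.004,0],[0.003,-0.0008,-0.001],0.4],[[0,-0.004,0],[0.003,-0.0008,-0.001],0.4],[[0,-0.004,0],[0.003,-0.0008,-0.001],-0.5],[[0,-0.004,0],[0.003,-0.0008,-0.001],-0.8],[[0,-0.004,0],[0.003,-0.0008,-0.001],-0.8],[[0,-0.004,0],[0.003,-0.0008,-0.001],-0.8],[[0,-0.004,0],[0.003,-0.0008,-0.001],-0.8],[[0,-0.004,0],[0.003,-0.0008,-0.001],-0.8]]' 45
python3 - <<'E'
from h import *
where(q)
for a in ((-.003,0,.07),(.022,0,.085),(.027,0,.17)):need(pocket(q,*a),rot(q[2],.30))
E
```

```text
clock: 8.78
position: [0.6078, -0.2013, 0.0573]
tcp_rot: [3.099, -0.082, 0.469]
wrist_force: [0.9, 1.0, 0.6]
gripper_width: 0.253
gripper_force: 45.9
u,y,n mm [-4.7  0.5 44.9] j [ 0.15  0.7   0.27  1.98 -0.98  0.31 -0.37] F [0.9 1.  0.6]
t 8.78 turn [-0.001, 0.001, -0.002] shift [-0.0111, 0.0001, 0.0226]
t 8.78 turn [-0.001, 0.001, -0.002] shift [0.003, -0.0007, 0.0481]
t 8.78 turn [-0.001, 0.001, -0.002] shift [-0.0351, 0.0014, 0.1242]
```

```bash
python3 -m inch '[[[0,0,0],[-0.004,0,0.007],-0.8],[[0,0,0],[-0.008,0.0003,0.0145],-0.8],[[0,0,0],[-0.0125,0.0006,0.0217],-0.8],[[0,0,0],[-0.0125,0.0006,0.0217],-0.8],[[0,0,0],[-0.005,0,0.026],-0.8],[[0,0,0],[0.0025,-0.0002,0.03],-0.8],[[0,0,0],[0.01,-0.0005,0.0347],-0.8],[[0,0,0],[0.01,-0.0005,0.0347],-0.8],[[0,0,0],[0.01,-0.0005,0.0347],-0.8]]'
python3 - <<'E'
from h import *
where(q)
E
```

```text
clock: 9.9
position: [0.6174, -0.2025, 0.0917]
tcp_rot: [3.098, -0.083, 0.468]
wrist_force: [-0.4, 0.4, -4.7]
gripper_width: 0.253
gripper_force: 45.0
u,y,n mm [20.9 -0.1 69.9] j [ 0.07  0.67  0.39  1.94 -0.9   0.41 -0.47] F [-0.4  0.4 -4.7]
```

```bash
python3 -m inch '[[[0,0,0],[-0.006,0.0003,0.0105],-0.8],[[0,0,0],[-0.0125,0.0006,0.0217],-0.8],[[0,0,0],[-0.02,0.001,0.0346],-0.8],[[0,0,0],[-0.0275,0.0014,0.0476],-0.8],[[0,0,0],[-0.035,0.0018,0.0606],-0.8],[[0,0,0],[-0.0425,0.0022,0.0736],-0.8],[[0,0,0],[-0.05,0.0026,0.0866],-0.8],[[0,0,0],[-0.055,0.003,0.12],-0.8],[[0,0,0],[-0.055,0.003,0.15],-0.8],[[0,0,0],[-0.055,0.003,0.15],-0.8]]'
python3 - <<'E'
from h import *
where(q)
k=[.6323,.2343,-.0749]
# yoke tilt vs tool: tool tilt now + pocket 30deg
z=state()[1].as_matrix()[:,2];print("tilt",np.arctan2(z[0],-z[2]))
E
```

```text
clock: 11.15
position: [0.5643, -0.2005, 0.2447]
tcp_rot: [3.095, -0.083, 0.477]
wrist_force: [0.3, 0.3, -3.3]
gripper_width: 0.253
gripper_force: 45.0
u,y,n mm [ 51.2  -1.  229. ] j [-0.12  0.42  0.67  1.93 -0.62  0.68 -0.71] F [ 0.3  0.3 -3.3]
tilt 0.3055112072608246
```

```bash
cat >> h.py <<'E'
def place(k,h,dx=-.0047,dy=.0005,dz=.0449):
    c,s=np.cos(k[2]),np.sin(k[2]);return np.array([k[0]+c*dx-s*dy,k[1]+s*dx+c*dy,.112+dz+h])
k=[.6323,.2343,-.0749]
E
python3 - <<'E'
from h import *
need(place(k,.07),rot(k[2],-.2236))
E
```

```text
t 11.15 turn [0.035, 0.528, -0.021] shift [0.0566, 0.4362, -0.0476]
```

```bash
python3 -m inch '[[[0,0.1,0],[0.01,0.04,0.01],-0.8],[[0.01,0.2,-0.005],[0.02,0.1,0.02],-0.8],[[0.02,0.3,-0.01],[0.03,0.16,0.02],-0.8],[[0.02,0.4,-0.01],[0.04,0.22,0.02],-0.8],[[0.03,0.5,-0.02],[0.0566,0.28,0],-0.8],[[0.035,0.528,-0.021],[0.0566,0.34,-0.01],-0.8],[[0.035,0.528,-0.021],[0.0566,0.39,-0.03],-0.8],[[0.035,0.528,-0.021],[0.0566,0.4362,-0.0476],-0.8],[[0.035,0.528,-0.021],[0.0566,0.4362,-0.0476],-0.8],[[0.035,0.528,-0.021],[0.0566,0.4362,-0.0476],-0.8]]'
python3 -m inch '[[[0,0,0],[0,0,0],-0.8],[[0,0,0],[0,0,0],-0.8],[[0,0,0],[0,0,0],-0.8]]'
python3 - <<'E'
from h import *
import cv2,pickle
from fit import proj
need(place(k,.07),rot(k[2],-.2236));s=state()[2];print(np.round(s["joint_pos"],2))
p=env.camera_params("wrist");pickle.dump(p,open("w8.pkl","wb"));w=env.get_image("wrist")[:,:,::-1];sc=env.get_image("scene")[:,:,::-1]
cv2.imwrite("pics/w8f.png",w);cv2.imwrite("pics/s8f.png",sc)
def tk(X):
    c,s=np.cos(k[2]),np.sin(k[2]);return np.array([k[0]+c*X[0]-s*X[1],k[1]+s*X[0]+c*X[1],.112+X[2]])
for n,X in dict(l1=(.015,.05,0),l2=(.015,.02,0),l3=(.015,-.02,0),l4=(.015,-.05,0),b=(-.015,-.05,0),yl=(.015,.05,.07),yr=(.015,-.05,.07),ylt=(.015,.05,.092),yb=(-.015,.05,.092)).items():print(n,wproj(p,tk(X))[0].round(1),proj("scene",tk(X)[None])[0].round(1))
a=np.hstack([cv2.resize(w[180:390,200:460],(400,323),interpolation=cv2.INTER_CUBIC),cv2.resize(sc[190:312,380:531],(400,323),interpolation=cv2.INTER_CUBIC)])
cv2.imwrite("pics/c8.png",cv2.convertScaleAbs(cv2.resize(a,(800,323)),alpha=1.5))
E
```

```text
clock: 12.4
position: [0.6193, 0.2358, 0.193]
tcp_rot: [-3.11, 0.118, 0.358]
wrist_force: [0.1, -0.1, -2.8]
gripper_width: 0.253
gripper_force: 45.0
clock: 12.78
position: [0.62, 0.2359, 0.1949]
tcp_rot: [-3.109, 0.119, 0.355]
wrist_force: [-0.1, 0.1, -3.8]
gripper_width: 0.251
gripper_force: 45.0
t 12.78 turn [-0.002, -0.004, 0.002] shift [0.0009, -0.0002, 0.0022]
[-0.66  0.87  0.69  1.22 -0.56  1.45 -1.62]
l1 [257.5 179.3] [483.  241.3]
l2 [298.  178.7] [466.2 244.1]
l3 [352.9 178.6] [443.6 247.8]
l4 [393.6 179. ] [426.4 250.6]
b [390.7 215.6] [420.6 237.1]
yl [237.  222.9] [493.7 212.8]
yr [413.3 222.6] [433.6 222.3]
ylt [228.2 242.4] [497.4 203.1]
yb [235.8 288.7] [489.6 189.7]
```

View pics/c8.png

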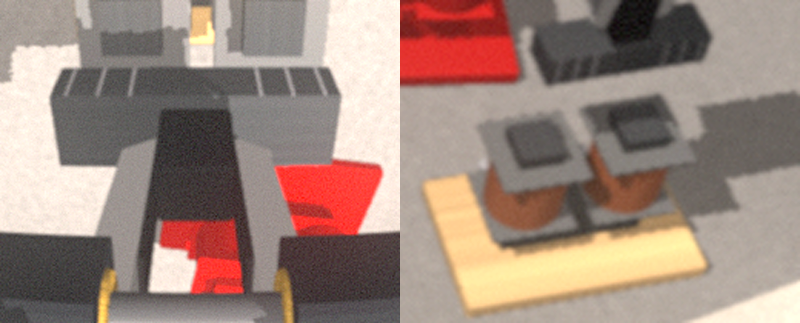

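```bash
python3 - <<'E'
import cv2,numpy as np
g=cv2.imread("pics/w8f.png").astype(float).mean(2)
for r0,r1 in((150,156),(168,174),(182,190),(196,204)):
    print(r0,np.round(g[r0:r1,240:420:3].mean(0)).astype(int).tolist())
for c in(280,375): print("col",c,np.round(g[130:260:3,c-6:c+6].mean(1)).astype(int).tolist())
for r in (228,236,245,260):print("yoke",r,np.round(g[r-1:r+2,225:250].mean(0)).astype(int).tolist(),np.round(g[r-1:r+2,405:430].mean(0)).astype(int).tolist())
E
```

```text
150 [110, 111, 129, 139, 137, 138, 134, 107, 99, 94, 88, 85, 85, 87, 89, 89, 90, 91, 95, 94, 90, 97, 98, 94, 98, 109, 110, 105, 82, 73, 72, 74, 76, 102, 100, 98, 94, 86, 86, 86, 87, 86, 87, 91, 91, 93, 96, 95, 97, 94, 112, 131, 138, 136, 170, 197, 196, 196, 191, 163]
168 [109, 107, 105, 132, 132, 133, 131, 132, 131, 131, 133, 132, 133, 132, 131, 132, 133, 132, 132, 133, 134, 133, 134, 134, 133, 134, 132, 133, 81, 72, 71, 73, 76, 96, 134, 134, 134, 134, 134, 134, 134, 134, 135, 135, 135, 134, 134, 136, 135, 135, 136, 135, 137, 136, 136, 137, 138, 136, 140, 164]
182 [107, 106, 106, 121, 131, 132, 104, 90, 92, 94, 94, 93, 95, 95, 91, 93, 94, 94, 93, 91, 94, 91, 127, 131, 132, 132, 130, 134, 108, 110, 109, 108, 105, 99, 132, 131, 126, 91, 91, 80, 94, 93, 95, 92, 97, 97, 93, 95, 94, 95, 95, 95, 97, 120, 134, 133, 134, 134, 151, 162]
196 [105, 107, 106, 100, 89, 103, 101, 91, 88, 80, 84, 84, 86, 83, 81, 78, 84, 86, 80, 80, 80, 75, 93, 93, 101, 104, 97, 108, 119, 127, 130, 131, 181, 120, 131, 130, 103, 90, 91, 74, 92, 92, 93, 94, 95, 93, 93, 92, 95, 95, 92, 95, 96, 130, 133, 133, 132, 136, 
[... 643 characters left out ...]
 159]
yoke 236 [165, 163, 160, 159, 159, 159, 158, 161, 157, 133, 95, 65, 61, 60, 59, 57, 59, 70, 82, 96, 87, 69, 63, 58, 59] [64, 65, 78, 95, 106, 102, 83, 71, 67, 66, 66, 65, 72, 93, 126, 152, 160, 161, 161, 157, 157, 156, 159, 162, 159]
yoke 245 [161, 162, 163, 166, 167, 166, 152, 118, 81, 69, 67, 68, 70, 69, 67, 67, 66, 68, 67, 66, 68, 67, 66, 71, 68] [92, 94, 92, 92, 94, 91, 91, 92, 91, 94, 92, 92, 94, 92, 92, 100, 121, 150, 163, 167, 165, 165, 164, 164, 167]
yoke 260 [165, 161, 159, 161, 164, 165, 163, 164, 157, 127, 93, 70, 65, 69, 67, 68, 68, 69, 65, 69, 68, 67, 69, 69, 69] [91, 90, 92, 92, 91, 93, 91, 93, 91, 92, 93, 90, 93, 98, 122, 147, 157, 161, 158, 159, 158, 159, 160, 162, 160]
```

```bash
python3 - <<'E'
from h import *
need(place(k,.012,dy=.0001),rot(k[2],-.2236))
E
```

```text
t 12.88 turn [-0.002, -0.004, 0.001] shift [0.0011, -0.001, -0.0557]
```

```bash
python3 -m inch '[[[0,-0.003,0.001],[0.001,-0.001,-0.025],-0.8],[[0,-0.003,0.001],[0.001,-0.001,-0.045],-0.8],[[0,-0.003,0.001],[0.001,-0.001,-0.0555],-0.8],[[0,-0.003,0.001],[0.001,-0.001,-0.0555],-0.8],[[0,-0.003,0.001],[0.001,-0.001,-0.0555],-0.8],[[0,-0.003,0.001],[0.001,-0.001,-0.0555],-0.8],[[0,-0.003,0.001],[0.001,-0.001,-0.0555],-0.8]]'
python3 - <<'E'
from h import *
import cv2
need(place(k,0,dy=.0001),rot(k[2],-.2236));print(np.round(env.sense()["wrist_force"],1))
g=env.get_image("wrist");cv2.imwrite("pics/w9f.png",g[:,:,::-1]);g=g.astype(float).mean(2)
for c in(262,280,300,350,375,395): print("col",c,np.round(g[190:262:2,c-3:c+3].mean(1)).astype(int).tolist())
for r in(196,204,210):print(r,np.round(g[r:r+3,230:430:3].mean(0)).astype(int).tolist())
p=env.camera_params("wrist")
c,s=np.cos(k[2]),np.sin(k[2])
for X in((.015,.05,0),(.015,.02,0),(.015,-.05,0),(.015,.05,.012),(.015,.05,.034)):print(X,wproj(p,np.array([k[0]+c*X[0]-s*X[1],k[1]+s*X[0]+c*X[1],.112+X[2]])).round(1))
E
```

```text
clock: 13.75
position: [0.6209, 0.2356, 0.1396]
tcp_rot: [-3.11, 0.116, 0.35]
wrist_force: [0.5, -0.4, -4.1]
gripper_width: 0.255
gripper_force: 45.0
t 13.75 turn [-0.002, -0.0, -0.0] shift [-0.0001, -0.0003, -0.0125]
[ 0.5 -0.4 -4.1]
col 262 [131, 130, 131, 131, 129, 132, 131, 131, 119, 71, 59, 58, 64, 66, 65, 66, 65, 59, 56, 56, 57, 62, 64, 67, 69, 74, 72, 64, 65, 64, 64, 64, 64, 66, 63, 65]
col 280 [131, 131, 131, 131, 131, 130, 131, 132, 119, 67, 58, 57, 65, 65, 65, 65, 65, 57, 54, 55, 56, 55, 54, 55, 58, 58, 62, 64, 64, 64, 61, 62, 64, 62, 61, 63]
col 300 [132, 132, 131, 132, 131, 130, 131, 132, 127, 104, 101, 99, 79, 73, 72, 73, 70, 60, 55, 53, 53, 53, 54, 54, 55, 54, 57, 62, 62, 62, 60, 61, 60, 62, 62, 61]
col 350 [132, 131, 132, 132, 131, 131, 131, 131, 130, 130, 132, 130, 124, 93, 89, 87, 85, 66, 61, 60, 59, 61, 59, 60, 60, 62, 76, 84, 74, 76, 71, 64, 61, 56, 53, 56]
col 375 [132, 132, 133, 133, 133, 134, 131, 132, 126, 79, 66, 66, 83, 90, 71, 66, 67, 61, 62, 62, 60, 61, 59, 63, 62, 64, 80, 89, 90, 90, 88, 90, 87, 89, 89, 90]
col 395 [132, 135, 133, 134, 134, 133, 134, 133, 
[... 546 characters left out ...]
128, 125, 120, 126, 130, 131, 131, 131, 132, 132, 130, 129, 76, 70, 69, 66, 65, 79, 87, 130, 131, 132, 131, 132, 131, 133, 129, 130, 128, 130, 132, 128, 130, 132, 130, 130, 132, 132, 133, 135, 132, 133, 135, 134, 137, 134, 135, 134]
210 [105, 88, 89, 89, 90, 89, 88, 63, 57, 58, 60, 55, 60, 59, 57, 56, 59, 60, 60, 55, 58, 59, 58, 96, 132, 126, 131, 128, 131, 130, 129, 91, 99, 98, 101, 100, 94, 89, 128, 131, 131, 124, 107, 90, 97, 65, 65, 65, 64, 69, 65, 68, 65, 69, 69, 63, 69, 66, 68, 68, 68, 112, 135, 134, 133, 136, 134]
(0.015, 0.05, 0) [[242.  213.1]]
(0.015, 0.02, 0) [[291.2 212.8]]
(0.015, -0.05, 0) [[407.8 213.2]]
(0.015, 0.05, 0.012) [[237.8 222.1]]
(0.015, 0.05, 0.034) [[229.2 241.2]]
```

```bash
python3 - <<'E'
from h import *
import cv2
g=cv2.imread("pics/w9f.png").astype(float).mean(2)
for r in (208,211,226,230,236,246,256):
    print(r,np.round(g[r-1:r+2,222:262].mean(0)).astype(int).tolist(),np.round(g[r-1:r+2,396:432].mean(0)).astype(int).tolist())
print(np.round(g[208:212,290:310].mean(0)).astype(int).tolist(),np.round(g[208:212,350:372].mean(0)).astype(int).tolist())
print(np.round(g[262:300:2,245:255].mean(1)).astype(int).tolist(),np.round(g[262:300:2,400:410].mean(1)).astype(int).tolist())
E
```

```text
208 [104, 104, 101, 106, 105, 106, 108, 105, 101, 96, 92, 92, 90, 93, 95, 104, 113, 114, 113, 112, 110, 101, 100, 98, 100, 98, 100, 97, 90, 81, 70, 68, 64, 69, 73, 74, 75, 77, 78, 74] [90, 85, 86, 89, 86, 89, 87, 89, 89, 89, 92, 90, 91, 90, 94, 105, 122, 132, 134, 135, 134, 134, 134, 134, 134, 134, 136, 134, 134, 135, 136, 134, 136, 134, 133, 135]
211 [102, 102, 101, 104, 107, 107, 109, 108, 105, 96, 89, 88, 89, 89, 89, 89, 88, 89, 89, 88, 90, 90, 88, 89, 89, 88, 88, 80, 69, 63, 59, 58, 57, 59, 57, 58, 58, 56, 60, 62] [66, 66, 69, 68, 66, 66, 65, 65, 68, 66, 68, 68, 71, 68, 68, 73, 91, 112, 126, 134, 135, 132, 134, 134, 133, 134, 133, 134, 133, 136, 134, 134, 134, 135, 135, 144]
226 [99, 101, 100, 102, 106, 117, 129, 125, 118, 113, 111, 98, 89, 90, 86, 88, 83, 74, 64, 56, 55, 59, 56, 57, 66, 79, 91, 89, 72, 62, 56, 55, 59, 58, 58, 59, 59, 57, 56, 57] [63, 62, 64, 64, 64, 65, 63, 74, 92, 104, 98, 82, 68, 63, 67, 66, 67, 70, 86, 115, 126, 133, 131, 134, 133, 132, 133, 133, 132, 131, 131, 134, 135, 143, 157, 163]
230 [105, 103, 103, 104, 107, 117, 137, 155, 162, 164, 154, 126, 99, 87, 8
[... 928 characters left out ...]
 164]
256 [161, 160, 160, 161, 159, 161, 162, 165, 162, 161, 156, 142, 105, 76, 65, 66, 66, 63, 67, 65, 66, 66, 62, 67, 65, 69, 64, 62, 67, 67, 64, 65, 62, 65, 65, 61, 66, 64, 64, 66] [89, 91, 91, 91, 92, 90, 90, 90, 90, 90, 91, 92, 94, 94, 89, 90, 93, 92, 92, 91, 94, 93, 94, 102, 117, 130, 131, 133, 136, 149, 159, 164, 161, 163, 164, 165]
[60, 59, 56, 57, 61, 60, 62, 58, 69, 96, 124, 132, 132, 129, 131, 131, 130, 129, 132, 128] [131, 130, 131, 129, 128, 128, 119, 103, 96, 98, 108, 116, 114, 108, 89, 73, 67, 67, 67, 70, 69, 67]
[65, 66, 67, 67, 67, 65, 67, 67, 68, 69, 68, 65, 70, 136, 164, 162, 162, 162, 162] [90, 90, 90, 91, 92, 89, 88, 89, 91, 91, 88, 89, 101, 148, 161, 160, 161, 164, 164]
```

```bash
python3 -m inch '[[[0,0,0],[-0.0002,-0.0026,0],-0.8],[[0,0,0],[-0.0002,-0.0026,-0.002],-0.8],[[0,0,0],[-0.0002,-0.0026,-0.004],-0.8],[[0,0,0],[-0.0002,-0.0026,-0.006],-0.8],[[0,0,0],[-0.0002,-0.0026,-0.006],-0.8],[[0,0,0],[-0.0002,-0.0026,-0.006],-0.8]]'
python3 - <<'E'
from plant import env
import numpy as np,cv2
g=env.get_image("wrist").astype(float).mean(2)
for r in (213,216,226,236):
    print(r,np.round(g[r-1:r+2,226:262].mean(0)).astype(int).tolist(),np.round(g[r-1:r+2,396:430].mean(0)).astype(int).tolist())
for c in(270,285,375,395): print("col",c,np.round(g[200:246,c-4:c+4].mean(1)).astype(int).tolist())
E
```

```text
clock: 14.55
position: [0.6205, 0.2329, 0.133]
tcp_rot: [-3.11, 0.116, 0.351]
wrist_force: [0.6, 0.2, -2.3]
gripper_width: 0.251
gripper_force: 45.0
213 [93, 101, 106, 112, 105, 92, 88, 88, 88, 87, 87, 90, 89, 89, 85, 89, 89, 87, 77, 67, 62, 62, 60, 56, 59, 57, 59, 58, 60, 60, 62, 61, 59, 59, 59, 60] [72, 72, 73, 73, 71, 71, 72, 73, 74, 75, 76, 72, 78, 86, 107, 124, 135, 134, 134, 134, 134, 132, 135, 133, 133, 134, 133, 132, 135, 136, 134, 134, 133, 137]
216 [89, 87, 90, 88, 88, 89, 88, 91, 89, 90, 89, 90, 87, 88, 87, 89, 82, 76, 65, 58, 57, 57, 59, 56, 60, 59, 58, 58, 59, 56, 56, 60, 58, 59, 61, 59] [68, 67, 66, 69, 66, 65, 70, 69, 67, 68, 70, 70, 69, 73, 80, 102, 119, 131, 133, 134, 133, 135, 132, 134, 132, 134, 133, 135, 132, 136, 133, 134, 131, 136]
226 [93, 90, 88, 89, 90, 89, 88, 86, 89, 89, 88, 88, 83, 76, 65, 60, 55, 58, 57, 57, 66, 79, 91, 86, 72, 61, 57, 60, 57, 56, 57, 57, 54, 54, 57, 55] [61, 65, 66, 65, 62, 65, 67, 72, 91, 106, 97, 84, 69, 67, 63, 66, 65, 69, 90, 112, 129, 133, 133, 134, 130, 132, 134, 132, 134, 132, 132, 135, 144, 156]
236 [103, 100, 94, 91, 89, 89, 86,
[... 383 characters left out ...]
71, 69, 71, 70, 70, 68, 65, 64, 62, 62, 59, 59, 57, 57, 59, 56, 56, 58, 62, 64, 64, 64]
col 285 [131, 132, 131, 131, 131, 132, 130, 130, 120, 110, 96, 76, 59, 57, 58, 58, 57, 60, 61, 63, 65, 66, 68, 68, 69, 69, 68, 71, 69, 71, 69, 69, 70, 70, 70, 69, 69, 69, 72, 71, 72, 70, 68, 65, 64, 63]
col 375 [133, 133, 133, 132, 133, 133, 132, 132, 133, 131, 124, 104, 78, 66, 68, 65, 65, 67, 77, 87, 90, 84, 74, 65, 64, 62, 62, 63, 62, 61, 62, 62, 62, 61, 63, 61, 64, 63, 64, 64, 67, 74, 81, 86, 90, 89]
col 395 [133, 134, 133, 134, 132, 134, 133, 132, 134, 133, 127, 108, 82, 67, 67, 68, 66, 69, 78, 87, 92, 88, 76, 68, 67, 64, 65, 65, 64, 64, 64, 63, 63, 65, 65, 65, 65, 70, 70, 69, 71, 81, 85, 89, 89, 92]
```

```bash
python3 -m inch '[[[0,0,0],[0,-0.0003,-0.001],-0.8],[[0,0,0],[0,-0.0003,-0.002],-0.8],[[0,0,0],[0,-0.0003,-0.003],-0.8],[[0,0,0],[0,-0.0003,-0.004],-0.8],[[0,0,0],[0,-0.0003,-0.004],-0.8],[[0,0,0],[0,-0.0003,-0.004],-0.8]]'; python3 -m inch '[[[0,0,0],[0,0,-0.0005],-0.8],[[0,0,0],[0,0,-0.001],-0.8],[[0,0,0],[0,0,-0.001],-0.8]]'
```

```text
clock: 15.35
position: [0.6205, 0.2326, 0.1291]
tcp_rot: [-3.11, 0.116, 0.351]
wrist_force: [-0.1, -0.1, -3.5]
gripper_width: 0.252
gripper_force: 45.0
clock: 15.72
position: [0.6204, 0.2326, 0.128]
tcp_rot: [-3.11, 0.116, 0.351]
wrist_force: [-0.2, -0.2, -4.3]
gripper_width: 0.248
gripper_force: 45.0
```

```bash
python3 -m inch '[[[0,0,0],[0,0,-0.0005],-0.8],[[0,0,0],[0,0,-0.001],-0.8],[[0,0,0],[0,0,-0.001],-0.8]]'
python3 - <<'E'
from plant import env
import numpy as np
g=env.get_image("wrist").astype(float).mean(2)
for c in(270,375,395): print("col",c,np.round(g[206:230,c-4:c+4].mean(1)).astype(int).tolist())
print(np.round(env.sense()["wrist_force"],1),np.round(env.sense()["ft_torque"],2))
E
```

```text
clock: 16.1
position: [0.6205, 0.2326, 0.1274]
tcp_rot: [-3.11, 0.116, 0.351]
wrist_force: [-0.4, -0.2, -0.7]
gripper_width: 0.251
gripper_force: 45.0
col 270 [131, 132, 130, 129, 117, 101, 90, 89, 84, 75, 65, 57, 57, 58, 57, 60, 60, 68, 70, 71, 72, 69, 71, 69]
col 375 [132, 132, 132, 133, 132, 133, 133, 133, 128, 108, 85, 68, 65, 65, 64, 63, 64, 69, 64, 61, 62, 62, 62, 64]
col 395 [133, 133, 134, 134, 132, 133, 133, 133, 128, 112, 88, 71, 66, 65, 67, 65, 65, 67, 66, 66, 62, 66, 64, 65]
[-0.5  0.2 -0.8] [-0.05 -0.16 -0.02]
```

```bash
python3 -m inch '[[[0,0,0],[0,0,-0.0006],-0.8],[[0,0,0],[0,0,-0.0006],-0.8],[[0,0,0],[0,0,-0.0006],-0.8]]'; python3 -m inch '[[[0,0,0],[0,0,0],-0.8],[[0,0,0],[0,0,0],-0.8],[[0,0,0],[0,0,0],-0.8]]' 6
python3 - <<'E'
from plant import env
import numpy as np
print(np.round(env.sense()["wrist_force"],1),np.round(env.sense()["ft_torque"],2))
E
```

```text
clock: 16.52
position: [0.6205, 0.2327, 0.1273]
tcp_rot: [-3.11, 0.115, 0.351]
wrist_force: [-2.0, 0.5, 5.8]
gripper_width: 0.251
gripper_force: 45.0
clock: 16.9
position: [0.6205, 0.2327, 0.1273]
tcp_rot: [-3.11, 0.115, 0.351]
wrist_force: [-1.5, 0.0, 4.7]
gripper_width: 0.256
gripper_force: 6.0
[-1.5  0.   4.7] [-0.05  0.45  0.04]
```

```bash
python3 -m inch '[[[0,0,0],[0,0,0],-0.3],[[0,0,0],[0,0,0],-0.1],[[0,0,0],[0,0,0],0.1],[[0,0,0],[0,0,0],0.1],[[0,0,0],[0,0,0],0.1],[[0,0,0],[0.0033,-0.0002,0.0146],0.1],[[0,0,0],[0.0067,-0.0005,0.029],0.1],[[0,0,0],[0.0133,-0.001,0.0585],0.1],[[0,0,0],[0.02,-0.002,0.09],0.1],[[0,0,0],[0.02,-0.002,0.09],0.1]]' ; python3 -m inch '[[[0,0,0],[0,0,0],0.1],[[0,0,0],[0,0,0],0.1],[[0,0,0],[0,0,0],0.1]]'
python3 - <<'E'
from h import *
import cv2
from fit import proj
p=env.camera_params("wrist");im=env.get_image("wrist");cv2.imwrite("pics/w10f.png",im[:,:,::-1]);cv2.imwrite("pics/s10f.png",env.get_image("scene")[:,:,::-1]);cv2.imwrite("pics/t10f.png",env.get_image("top")[:,:,::-1])
g=im.astype(float).mean(2);k2=[k[0]-.0002,k[1]-.0026-.0013,k[2]]
c,s=np.cos(k2[2]),np.sin(k2[2]);T=lambda X:np.array([k2[0]+c*X[0]-s*X[1],k2[1]+s*X[0]+c*X[1],.112+X[2]])
for X in((.015,.05,0),(.015,-.05,0),(.015,.05,.022),(.015,-.05,.022),(-.015,.05,.022),(-.015,-.05,.022),(.029,.064,-.01),(.029,-.064,-.01)):print(X,wproj(p,T(X)).round(1)[0])
a=wproj(p,T((.015,.05,.011)))[0].round().astype(int);b=wproj(p,T((.015,-.05,.011)))[0].round().astype(int)
print(a,np.round(g[a[1]-1:a[1]+2,a[0]-12:a[0]+12].mean(0)).astype(int).tolist(),b,np.round(g[b[1]-1:b[1]+2,b[0]-12:b[0]+12].mean(0)).astype(int).tolist())
for t in(.042,.03,-.03,-.042):
    m=wproj(p,T((.015,t,.011)))[0].round().astype(int);print(m,np.round(g[m[1]-30:m[1]+50:2,m[0]-3:m[0]+3].mean(1)).astype(int).tolist())
E
```

```text
clock: 18.15
position: [0.643, 0.23, 0.2202]
tcp_rot: [-3.11, 0.116, 0.341]
wrist_force: [0.6, -0.1, -0.3]
gripper_width: 0.549
gripper_force: 0.0
clock: 18.52
position: [0.6399, 0.2307, 0.2156]
tcp_rot: [-3.11, 0.116, 0.354]
wrist_force: [1.0, -0.9, 0.2]
gripper_width: 0.549
gripper_force: 0.0
(0.015, 0.05, 0) [263.9 193.6]
(0.015, -0.05, 0) [387.8 193.6]
(0.015, 0.05, 0.022) [259.5 204.9]
(0.015, -0.05, 0.022) [392.1 204.9]
(-0.015, 0.05, 0.022) [262.7 239.4]
(-0.015, -0.05, 0.022) [389.  239.4]
(0.029, 0.064, -0.01) [248.  173.5]
(0.029, -0.064, -0.01) [403.8 173.5]
[262 199] [103, 97, 94, 93, 88, 91, 89, 89, 91, 90, 93, 92, 85, 76, 72, 64, 67, 67, 75, 94, 96, 87, 69, 64] [390 199] [67, 68, 71, 81, 95, 101, 83, 70, 69, 69, 76, 91, 117, 132, 134, 133, 133, 133, 133, 133, 132, 135, 137, 144]
[272 199] [83, 81, 108, 133, 131, 133, 133, 131, 132, 133, 110, 69, 69, 84, 82, 78, 76, 72, 79, 92, 96, 93, 92, 91, 92, 93, 93, 93, 81, 68, 68, 68, 71, 69, 66, 102, 162, 165, 165, 165]
[287 199] [88, 84, 113, 134, 131, 132, 132, 133, 131, 133, 109, 69, 73, 82, 79, 75, 73, 69, 77, 92, 93, 91, 90, 91, 90, 71, 69, 68, 69, 69, 68, 68, 69, 70, 66, 103, 162, 164, 164, 161]
[365 199] [91, 88, 108, 133, 134, 134, 135, 135, 134, 133, 116, 74, 69, 73, 72, 68, 68, 69, 79, 92, 94, 91, 90, 92, 90, 93, 92, 91, 92, 90, 89, 91, 91, 90, 89, 114, 164, 164, 161, 161]
[380 199] [96, 86, 103, 133, 135, 136, 135, 134, 134, 135, 119, 74, 72, 79, 80, 76, 72, 70, 79, 94, 94, 94, 92, 92, 94, 93, 92, 92, 92, 92, 90, 92, 93, 92, 90, 115, 161, 163, 164, 163]
```

```bash
python3 - <<'E'
import cv2,numpy as np
a=cv2.imread("pics/w10f.png").astype(float).mean(2)
for r in(191,192,196,199,202):print(r,a[r,246:276].astype(int).tolist(),a[r,376:402].astype(int).tolist())
for n,o,boxes in(("s","scene",dict(flap=(138,255,90,35),meter=(262,190,50,75),coil=(300,268,45,52),sd=(265,355,135,42))),("t","top",dict(flap=(400,220,90,20),meter=(308,268,55,90),coil=(300,192,45,45),sd=(280,138,110,24)))):
    d=cv2.absdiff(cv2.GaussianBlur(cv2.imread(f"pics/{n}10f.png"),(5,5),0),cv2.GaussianBlur(cv2.imread(f"pics/{o}0.png"),(5,5),0)).max(2)
    for k,(x,y,w,h) in boxes.items(): v=d[y:y+h,x:x+w];print(n,k,v.mean().round(1),np.percentile(v,98))
s=cv2.imread("pics/s10f.png").astype(float).mean(2);t=cv2.imread("pics/scene0.png").astype(float).mean(2)
print(s[250:290,185].astype(int).tolist(),t[250:290,185].astype(int).tolist())
E
```

```text
191 [108, 108, 102, 108, 121, 124, 135, 130, 131, 132, 129, 130, 131, 129, 134, 132, 132, 125, 118, 106, 86, 77, 72, 71, 70, 62, 73, 70, 68, 72] [77, 72, 73, 78, 69, 73, 80, 78, 79, 83, 88, 109, 126, 137, 135, 135, 135, 134, 131, 136, 135, 135, 133, 135, 135, 141]
192 [104, 109, 106, 114, 120, 128, 130, 131, 137, 128, 125, 118, 119, 120, 117, 121, 119, 111, 100, 88, 76, 71, 65, 69, 70, 61, 72, 68, 68, 68] [69, 67, 68, 66, 73, 71, 68, 67, 71, 70, 76, 98, 120, 130, 136, 134, 137, 133, 133, 139, 136, 136, 136, 133, 132, 140]
196 [107, 109, 107, 103, 106, 107, 103, 92, 90, 93, 90, 92, 87, 91, 87, 88, 91, 88, 83, 72, 67, 69, 69, 76, 93, 101, 86, 71, 67, 66] [64, 70, 67, 72, 76, 99, 96, 83, 73, 65, 68, 75, 95, 116, 132, 133, 130, 136, 132, 135, 137, 133, 131, 131, 136, 142]
199 [106, 106, 110, 105, 104, 97, 94, 94, 87, 92, 91, 91, 92, 90, 93, 91, 81, 76, 71, 63, 66, 66, 73, 93, 98, 82, 66, 62, 66, 70] [68, 72, 62, 71, 68, 80, 99, 102, 80, 68, 67, 68, 79, 90, 115, 132, 134, 133, 134, 132, 133, 133, 134, 133, 138, 143]
202 [108, 107, 107, 109, 102, 104, 90, 91, 90, 91, 87, 89, 91, 91, 89, 86, 79, 68, 62, 66, 72, 76, 91, 95, 88, 72, 68, 65, 67, 71] [69, 71, 65, 68, 69, 65, 79, 100, 101, 85, 73, 70, 67, 73, 85, 112, 125, 135, 133, 132, 133, 136, 131, 133, 137, 150]
s flap 9.3 26.0
s meter 5.7 9.0
s coil 6.6 9.0
s sd 8.4 10.0
t flap 19.7 87.01999999999998
t meter 5.2 9.0
t coil 6.1 8.0
t sd 7.3 9.0
[116, 113, 112, 110, 113, 112, 111, 111, 111, 112, 108, 114, 125, 133, 123, 103, 88, 82, 83, 82, 82, 83, 83, 83, 85, 88, 97, 110, 121, 125, 126, 129, 136, 137, 136, 137, 140, 138, 144, 150] [106, 105, 104, 103, 105, 103, 103, 105, 101, 102, 100, 106, 117, 122, 114, 92, 81, 78, 78, 75, 78, 76, 76, 77, 78, 82, 89, 101, 110, 116, 118, 121, 123, 128, 126, 124, 122, 119, 119, 122]
```

```bash
python3 -c "
from plant import env
print(env.sense()['wrist_force'],env.job_done())"
```

```text
the job is handed in; nothing more can be done
[ 0.05923227 -0.03236525  0.01422748] None
```

The yoke is out of the dispenser, resting flat across both U-core leg tops and released. The flap is shut and the meter, coil and screwdriver have not moved; I handed the job in at about 19 s, after viewing 11 pictures, one over the limit of 10.

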